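# Lock the travel stop with its winged jam nut

## Robot

A 6-joint arm with a two-finger parallel gripper is mounted at the origin on the work surface. World frame = base frame: x ahead of the robot, y to its left, z up, the work surface at z = 0. Lengths are in mm, angles in rad, forces in N, time in s.
With the tool pointing down it reaches from about 400 to 825 mm from the base axis. Payload 7 kg.
Tool frame: the origin (TCP) lies on the mounting face of the last link; the fingertips stand 173 mm ahead of it and the grasp point (between the pads) lies 155 mm ahead of it; z points along the fingers, y is the direction in which the jaws open and shut (so a half turn about z gives the same grasp; the last joint's range is limited). The gripper opens to 85 mm and grips with 20 to 120 N. Pads are 22 mm wide; open, the fingers measure 114 mm over their backs; the gripper's body (76 mm by 85 mm) begins 54 mm behind the grasp point. The pads swing forward as they close: fully open they stand 13 mm farther back than shut.
Start: joints at [1.393, 0.359, 0.012, 0, -1.224, -0.288], TCP at [303.173, 603.061, 404.702] pointing down, gripper open.
Joint ranges: [-3.07, 3.07], [-1.43, 2.12], [-1.02, 1.25], [-3.03, 1.67], [-3.05, -0], [-3.03, 3.03]. Speed limits (rad/s): [2.39, 2.39, 3.01, 3.14, 3.14, 3.14].

## Interface

Orientations are given as a unit quaternion [x, y, z, w].
In Python, from bench import * gives the robot as it stands.
- The arm moves only by the tool servo_tool, never from a script. Its argument "commands" is a list of rows, each a list of 3 entries, a list of its own where there are three numbers: the shift along the tool's x, y, z in m, then the turn, a rotation vector about the tool's x, y, z in rad, then the closure, from -1 (fully open) to 1 (shut). A call has 1 to 5 rows; each row shifts and turns the commanded pose from where the row before left it, along the tool's axes as they then stand; what a row does not reach is not made up. A row lasts 1/12 s, in which the tool goes at most 41.7 mm and 7.16 degrees, less where a joint would pass 70% of its speed; a pose out of reach is approached as far as the arm can. A call is refused whole if a number of a shift passes 0.0417 or a number of a turn 0.125, either way. A call with a gripper value outside its range is refused whole. The fingers move at their own pace and stop on an object; "grip_force" is the grip in N (left out, the last holds). Time passes only in rows, so rows that do not move let the fingers close. It gives the time, the measured TCP pose, the force and the opening at its end, in the units of the state.
- sense(): the state, without advancing time (a new reading comes with each control period).
- get_image(name): name is "scene" or "top"; returns a dict with "frame" (400x640x3 uint8, red, green, blue), "z_map" (400x640 float32, mm along the optical axis (not along the pixel's ray), 0 where there is no reading), "intrinsics" (3x3 intrinsics, pixels), "xyz" and "rotation" of the camera in the world. Camera axes: x right, y down, z forward; pixel columns grow to the right and rows downward; lengths in mm; the calibration is good to about 2 mm. A picture is of the moment at which its call begins.
- job_done(): hands the job in, once; it reports no verdict.
The state is a dict: "clock": time; "q": joint angles; "dq": joint speeds; "joint_torque": joint torques, N m; "tool_pos": TCP position; "ee_rot": TCP orientation; "force": force on the tool from outside, world axes, zero at the start; "moment": the same for the moment, N m; "opening": finger opening in mm.
Only numpy, scipy, OpenCV 4.12 (cv2) and the standard library are available. Lean on these libraries where they do the work, as an engineer would, in place of code of your own. Each camera call takes 0.05 s, during which the arm holds its last target.

## Task

Two small travel stops stand on the lab bench, each an aluminium block with an upright threaded rod. On the stop that carries the two-winged jam nut, turn that nut clockwise (seen from above) until it has run all the way down and bears on its block, then let go of it. Do not turn the hexagonal locknut on the other stop, and leave the spare winged nut that lies on the bench where it is.

Things in the scene. Friction and masses are not known exactly. Their poses are not given: they have to be found in the camera images.
- wing_nut (a joint): Turn of the two-winged brass jam nut on its fixed upright threaded rod, rad; grows clockwise seen from above. Starts between 0.2 and 0.7; bears on its block, a hard end stop, at 1.4. The quick thread lowers the nut 4.8 mm per rad. Light friction (0.04 N m); it stays where left. At 0 the bar lies along the 80 mm sides of its foot plate.
- wing_grip (a point): Grip point of the winged jam nut, on the rod's axis; turns and sinks with the nut. Upright bar 50 mm long (along x), 16 mm thick (along y: grip across this), z up. Bar top 8 mm above the point; flats reach 22 mm below it. Below: round collar 22 mm wide, foot 30 mm under the point. Fully down, the point is 86 mm above the bench. The 10 mm rod sticks up through the nut to 116 mm.
- hex_nut (a joint): Turn of the hexagonal brass locknut (30 mm across flats, 16 mm high) on the other stop, rad, 0 at the start; not to be turned. It is already down on its block; its rod ends 92 mm above the bench. Both stops: fixed aluminium block 42 x 42 mm, top 56 mm above the bench, on a grey foot plate 80 x 70 x 6 mm, at least 240 mm apart.
- spare_nut: A loose spare winged nut of the same form, lying on its side flat on the bench between the stops, about 22 mm high; origin on the bench under it. To be left where it is.
There are look-alikes about, which are no part of the job. Leave any blue or brown look-alike of the part that bears wing_nut alone.

How it is judged:
By the outcome, as a careful person would: the job done as asked, in the order asked, and still so for the second after the job is handed in, with the robot touching nothing.
It also fails if it takes over 35 s, if anything falls off the work surface, if the arm or the gripper's body presses on something with over 40 N, if the wrist force passes 120 N, or if a joint passes its speed limit or range.

## Working session

There is one attempt and no reset: what is moved stays moved. The work goes in short steps, Python scripts to look and compute and a tool call to move; the robot and the scene stay as the last step left them, time stands still between calls to the robot, and variables do not carry over. Pictures are saved under pics/ and viewed, and the job is handed in when it is done.

Besides the shell and the picture viewer there is one more tool, called after "Request:" by a JSON object that holds its "name" and its "arguments", one argument or row to a line. servo_tool: Moves the arm, as the interface text tells. Its arguments: {"type":"object","properties":{"commands":{"type":"array"},"grip_force":{"type":"number"}},"required":["commands"]}

```bash
ls; mkdir -p pics
python3 - <<'E'
from bench import *
import cv2,numpy as np,pickle
s=sense();print(s)
for n in("scene","top"):
    d=get_image(n);pickle.dump(d,open(n+".pkl","wb"))
    cv2.imwrite(f"pics/{n}0.png",d["frame"][:,:,::-1])
    print(n,d["intrinsics"],d["xyz"],d["rotation"])
E
```

```text
pics
{'clock': 0.0, 'q': array([ 1.39308284e+00,  3.59427122e-01,  1.10623359e-02, -3.47013736e-04,
       -1.22409708e+00, -2.88112587e-01]), 'dq': array([-0.00185227,  0.00027887,  0.00035499,  0.00131243,  0.00162017,
        0.00090324]), 'joint_torque': array([-7.29928706e-04, -5.83313119e+01,  2.93424654e+01,  6.93673700e+00,
       -5.72975681e-03, -1.17998957e-05]), 'tool_pos': array([303.09181629, 602.91772738, 403.73948761]), 'ee_rot': array([ 9.72984166e-01, -2.30870292e-01, -1.16940409e-04,  8.40499864e-04]), 'force': array([ 0.15616949, -0.41592898, -0.3140326 ]), 'moment': array([-0.02558732, -0.02230598,  0.00823951]), 'opening': 84.8881655111883}
scene [[372.46983282   0.         317.84952384]
 [  0.         372.46983282 194.90620742]
 [  0.           0.           1.        ]] [1001.38477524 -424.22207426  529.57220899] [ 0.81169574  0.35987399 -0.17595169 -0.42506675]
top [[366.84357716   0.         315.56985609]
 [  0.         366.84357716 197.00804299]
 [  0.           0.           1.        ]] [479.00210098 -17.75554515 721.77966436] [ 0.7124821  -0.69968945  0.03138281 -0.04265031]
```

View pics/scene0.png

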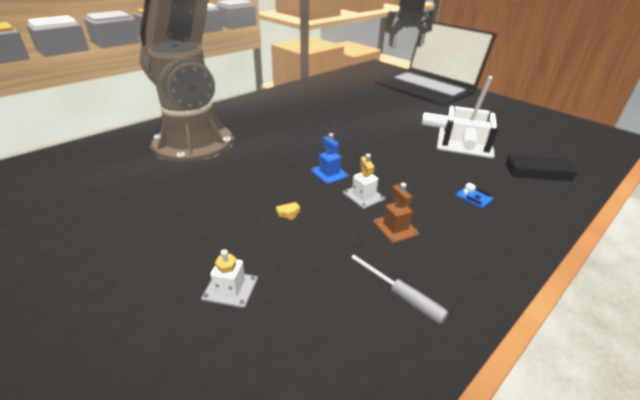

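View pics/top0.png

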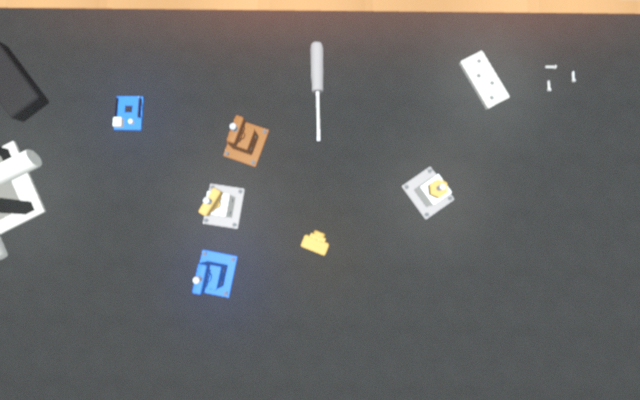

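Candidates: silver-block stop with a brass wing nut (top 210,203; scene 366,170), blue look-alike (top 213,273), brown look-alike (top 245,140), hex stop (top 433,190), and spare nut (top 315,243). I choose the silver one at (210,203) and check it in a crop.

```bash
cat > h.py <<'E'
import cv2,numpy as np,pickle
from scipy.spatial.transform import Rotation as R
def ray(d,uv,z):
    K=d["intrinsics"];uv=np.atleast_2d(uv).astype(float)
    r=np.c_[(uv[:,0]-K[0,2])/K[0,0],(uv[:,1]-K[1,2])/K[1,1],np.ones(len(uv))]
    w=R.from_quat(d["rotation"]).apply(r);o=np.array(d["xyz"])
    return o+w*((z-o[2])/w[:,2])[:,None]
def cloud(d):
    K=d["intrinsics"];h,w=d["z_map"].shape;u,v=np.meshgrid(np.arange(w),np.arange(h));Z=d["z_map"]
    p=np.stack([(u-K[0,2])/K[0,0]*Z,(v-K[1,2])/K[1,1]*Z,Z],-1)
    return (R.from_quat(d["rotation"]).apply(p.reshape(-1,3))+d["xyz"]).reshape(h,w,3)
E
python3 - <<'E'
from h import *
t=pickle.load(open("top.pkl","rb"));s=pickle.load(open("scene.pkl","rb"))
a=cv2.resize(t["frame"][165:245,170:270],None,fx=4,fy=4,interpolation=2)[:,:,::-1]
b=cv2.resize(s["frame"][140:220,320:420],None,fx=4,fy=4,interpolation=2)[:,:,::-1]
cv2.imwrite("pics/crop.png",np.hstack([a,b]))
for n,d,box in(("top",t,(165,245,170,270)),("scene",s,(140,215,340,390))):
    hsv=cv2.cvtColor(d["frame"],cv2.COLOR_RGB2HSV)
    m=cv2.inRange(hsv,(14,110,130),(32,255,255));q=np.zeros_like(m);q[box[0]:box[1],box[2]:box[3]]=m[box[0]:box[1],box[2]:box[3]]
    ys,xs=np.nonzero(q);C=cloud(d)[ys,xs];ok=d["z_map"][ys,xs]>0
    print(n,len(xs),xs.mean(),ys.mean(),np.percentile(C[ok],[5,50,95],axis=0).round(1).tolist())
    if n=="top":
        top=C[C[:,2]>np.percentile(C[:,2],95)-6]; 
        c=(xs.mean(),ys.mean()); print("rays",ray(d,c,100))
        P=ray(d,np.c_[xs,ys],100)[:,:2];print(cv2.minAreaRect(P.astype(np.float32)),cv2.fitLine(P.astype(np.float32),cv2.DIST_L2,0,.01,.01).ravel())
    # plate
    sm=cv2.inRange(hsv,(0,0,110),(179,60,255));q=np.zeros_like(sm);q[box[0]:box[1],box[2]:box[3]]=(sm|m)[box[0]:box[1],box[2]:box[3]]
    if n=="top":
        k=max(cv2.findContours(q,cv2.RETR_EXTERNAL,cv2.CHAIN_APPROX_NONE)[0],key=cv2.contourArea)[:,0]
        W=ray(d,k,6)[:,:2].astype(np.float32);print("plate",cv2.minAreaRect(W),cv2.boxPoints(cv2.minAreaRect(W)).tolist())
        C=cloud(d);z=C[...,2];qq=q.astype(bool)&(z<15);P=C[qq]
        print("plate pts",len(P),P[:,2].mean(),cv2.minAreaRect(P[:,:2].astype(np.float32)))
# rod tip pixel
E
```

```text
top 13 221.3846153846154 194.84615384615384 [[524.6, 117.1, 5.8], [538.2, 163.8, 97.0], [616.0, 172.4, 98.5]]
rays [[545.21098065 154.1125913  100.        ]]
((562.4104614257812, 137.79539489746094), (7.569397449493408, 106.0331802368164), 46.07661819458008) [  0.70421374  -0.70998806 545.2883     154.03595   ]
plate ((520.0424194335938, 176.1844024658203), (121.75194549560547, 128.99803161621094), 1.1023499965667725) [[457.9368591308594, 239.5003204345703], [460.4185485839844, 110.52616882324219], [582.14794921875, 112.86848449707031], [579.666259765625, 241.84263610839844]]
plate pts 2087 2.3240832216864744 ((537.5355224609375, 176.53549194335938), (157.17247009277344, 143.12020874023438), 1.146347165107727)
scene 192 366.40625 166.50520833333334 [[459.0, 157.2, 1.1], [540.2, 166.5, 89.5], [556.8, 303.1, 100.0]]
```

View pics/crop.png

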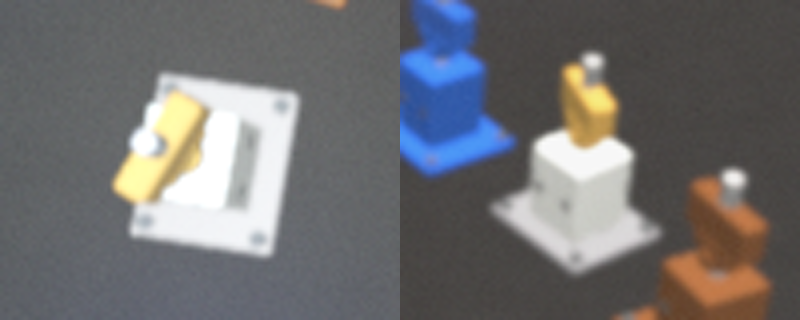

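The crop shows the silver block with the brass bar. The rod tip is at about (207,200) in the top view, and the bar runs from (215,189) to (203,214). I'll refine the masks.

Run:
```python
from h import *
t=pickle.load(open("top.pkl","rb"));s=pickle.load(open("scene.pkl","rb"))
hsv=cv2.cvtColor(t["frame"],cv2.COLOR_RGB2HSV);print(hsv[203,212],hsv[210,204],hsv[205,225],hsv[205,180])
off=np.array([170,165]);pc=(np.array([(160,75),(298,95),(272,255),(131,236)])+.5)/4-.5+off
W=ray(t,pc,6);print(W.round(1).tolist());print("plate ctr",W.mean(0))
e=W-np.roll(W,-1,0);print(np.hypot(e[:,0],e[:,1]),np.degrees(np.arctan2(e[:,1],e[:,0])))
print("tip top",ray(t,(207-.4,200.5-.4),116))
print("tip scene",ray(s,(320+592/4-.4,140+60/4-.4),116))
m=cv2.inRange(hsv,(8,90,120),(35,255,255));m[:,:190]=0;m[:,225]=0;m[:180]=0;m[225:]=0;m[:,226:]=0
C=cloud(t);z=C[...,2]
ys,xs=np.nonzero(m);print(len(xs),xs.mean(),ys.mean(),np.percentile(z[ys,xs],[5,25,50,75,95]))
k=(z[ys,xs]>85);
for zz in (95,99):
    P=ray(t,np.c_[xs,ys][k],zz)[:,:2].astype(np.float32);print(zz,k.sum(),P.mean(0),cv2.minAreaRect(P),cv2.fitLine(P,cv2.DIST_L2,0,.01,.01).ravel())
P=C[ys,xs][k];print(P.mean(0),np.median(P[:,2]))
# neighbours, bench extents
for nm,lo,hi in(("blue",(100,120,80),(125,255,255)),("brown",(5,90,40),(14,255,200))):
    mm=cv2.inRange(hsv,lo,hi);q=np.zeros_like(mm);q[110:305,170:275]=mm[110:305,170:275];Y,X=np.nonzero(q)
    Q=C[Y,X];h=Q[:,2]>80;print(nm,len(Y),Q[h].mean(0),np.percentile(Q[h],[2,98],axis=0).round().tolist())
from bench import sense
S=sense();r=R.from_quat(S["ee_rot"]);print(r.as_matrix().round(3))
```

```text
[ 22  95 244] [ 29  83 255] [  0   0 255] [98 10 99]
[[577.6, 204.5, 6.0], [568.8, 135.6, 6.0], [490.0, 145.3, 6.0], [498.0, 214.8, 6.0]]
plate ctr [533.60921294 175.06181551   6.        ]
[69.41147348 79.42028354 70.01213317 80.33928129] [ 82.71234363  -6.95870954 -96.5345819  172.61346457]
tip top [[534.27650926 174.02071554 116.        ]]
tip scene [[686.50071842 350.51480354 116.        ]]
165 212.16969696969696 203.53939393939393 [68.50493705 87.81852083 96.61034512 98.27264913 99.6026346 ]
95 132 [530.8459  171.50749] ((532.3377685546875, 174.31527709960938), (18.430591583251953, 49.19950866699219), 57.79684066772461) [  0.82466334  -0.5656239  530.8459     171.50749   ]
99 132 [530.515   170.29964] ((531.9973754882812, 173.08949279785156), (18.31296730041504, 48.885581970214844), 57.79677200317383) [  0.8246643   -0.56562245 530.515      170.29965   ]
[530.75946377 171.18809618  95.99844011] 97.55230274528299
blue 1552 [405.39324144 177.39507574 112.38219959] [[380.0, -18.0, 81.0], [479.0, 194.0, 722.0]]
brown 570 [656.17253708 132.4842895   93.43603025] [[636.0, 122.0, 81.0], [682.0, 149.0, 101.0]]
[[ 0.893 -0.449 -0.001]
 [-0.449 -0.893 -0.001]
 [ 0.     0.001 -1.   ]]
```

The plate's 80 mm side lies at about -7° and the bar at about -32°, so the nut is at about 0.44 rad with about 0.96 rad left. The rod axis is near (534,174). I'll move above it with the jaws half open, then measure again.

Request:
{"name": "servo_tool", "arguments": {
  "commands": [
    [[0.015, 0.011, 0], [0, 0, 0.02], 0],
    [[0.031, 0.0215, 0], [0, 0, 0.02], 0],
    [[0.031, 0.0215, 0], [0, 0, 0.02], 0],
    [[0.031, 0.0215, 0], [0, 0, 0.02], 0],
    [[0.031, 0.0215, 0], [0, 0, 0.016], 0]
  ],
  "grip_force": 40
}}

```text
clock: 0.52
tool_pos: [377.4, 449.0, 404.1]
ee_rot: [0.961, -0.277, -0.0, 0.0]
force: [0.0, 0.4, 0.0]
opening: 42.6
```

Request:
{"name": "servo_tool", "arguments": {
  "commands": [
    [[0.031, 0.0215, 0], [0, 0, 0], 0],
    [[0.031, 0.0215, 0], [0, 0, 0], 0],
    [[0.031, 0.0215, 0], [0, 0, 0], 0],
    [[0.031, 0.0215, 0], [0, 0, 0], 0],
    [[0.031, 0.0215, 0], [0, 0, 0], 0]
  ]
}}

```text
clock: 0.93
tool_pos: [451.1, 275.1, 404.6]
ee_rot: [0.961, -0.277, -0.0, 0.0]
force: [1.0, 1.2, -0.1]
opening: 43.0
```

```bash
cat > go.py <<'E'
from h import *
from bench import *
import sys
def rel(x,y,z,ang):
    S=sense();r=R.from_quat(S["ee_rot"]);d=r.inv().apply(np.array([x,y,z])-S["tool_pos"])
    xa=r.as_matrix()[:,0];yaw=np.degrees(np.arctan2(xa[1],xa[0]))
    print("t",S["clock"],"pos",S["tool_pos"].round(1),"yaw",yaw.round(2),"zaxis",r.as_matrix()[:,2].round(3),"open",S["opening"].round(1),"F",S["force"].round(1),"M",S["moment"].round(2),"q",S["q"].round(2))
    print("tool shift mm",d.round(1),"turn",np.radians(yaw-ang).round(3))
rel(*map(float,sys.argv[1:5]))
E
python3 go.py 534 174.3 404 -32.2
python3 -c "
from h import *
s=pickle.load(open('scene.pkl','rb'));print('tip scene',ray(s,(368-.4,140+60/4-.4),116))"
```

```text
tip scene [[534.77302209 174.04230938 116.        ]]Traceback (most recent call last):
  File "go.py", line 9, in <module>
    rel(*map(float,sys.argv[1:5]))
    ~~~^^^^^^^^^^^^^^^^^^^^^^^^^^^
  File "go.py", line 7, in rel
    print("t",S["clock"],"pos",S["tool_pos"].round(1),"yaw",yaw.round(2),"zaxis",r.as_matrix()[:,2].round(3),"open",S["opening"].round(1),"F",S["force"].round(1),"M",S["moment"].round(2),"q",S["q"].round(2))
                                                                                                                    ^^^^^^^^^^^^^^^^^^
AttributeError: 'float' object has no attribute 'round'
```

Both views agree on the tip, at (534.5,174).

```bash
sed -i 's/S\["opening"\].round(1)/S["opening"]/' go.py; python3 go.py 534.5 174.1 404 -32.2
```

```text
t 0.9333 pos [451.1 275.1 404.6] yaw -32.17 zaxis [-0. -0. -1.] open 42.958824182112714 F [ 1.   1.2 -0.1] M [-0.   -0.12 -0.02] q [ 0.92  0.12 -0.31 -0.   -1.14  0.09]
tool shift mm [124.4  41.1   0.6] turn 0.001
```

Request:
{"name": "servo_tool", "arguments": {
  "commands": [
    [[0.03, 0.01, 0], [0, 0, 0], 0],
    [[0.03, 0.01, 0], [0, 0, 0], 0],
    [[0.025, 0.008, 0.01], [0, 0, 0], 0],
    [[0, 0, 0.01], [0, 0, 0], 0],
    [[0, 0, 0], [0, 0, 0], 0]
  ]
}}

```text
clock: 1.35
tool_pos: [508.0, 206.5, 382.3]
ee_rot: [0.96, -0.279, -0.001, 0.001]
force: [0.1, -0.6, -0.5]
opening: 42.8
```

```bash
python3 go.py 534.5 174.1 300 -32.2
```

```text
t 1.35 pos [508.  206.5 382.3] yaw -32.37 zaxis [-0.003 -0.002 -1.   ] open 42.846560282140835 F [ 0.1 -0.6 -0.5] M [-0.04  0.13 -0.06] q [ 0.74  0.17 -0.3  -0.   -1.11  0.26]
tool shift mm [39.9 12.9 82.2] turn -0.003
```

Request:
{"name": "servo_tool", "arguments": {
  "commands": [
    [[0.015, 0.005, 0.015], [0, 0, 0], 0],
    [[0.015, 0.005, 0.02], [0, 0, 0], 0],
    [[0.01, 0.003, 0.025], [0, 0, 0], 0],
    [[0, 0, 0.02], [0, 0, 0], 0],
    [[0, 0, 0], [0, 0, 0], 0]
  ]
}}

```text
clock: 1.77
tool_pos: [533.5, 175.4, 300.8]
ee_rot: [0.961, -0.278, -0.002, 0.002]
force: [-0.5, -0.4, -0.9]
opening: 42.7
```

Request:
{"name": "servo_tool", "arguments": {
  "commands": [
    [[0, 0, 0], [0, 0, 0], 0],
    [[0, 0, 0], [0, 0, 0], 0]
  ]
}}

```text
clock: 1.93
tool_pos: [535.1, 176.7, 306.1]
ee_rot: [0.961, -0.277, 0.001, -0.0]
force: [-1.6, 0.5, 0.3]
opening: 42.7
```

```bash
python3 go.py 534.5 174.1 246 -32.2;  python3 - <<'E'
from h import *
from bench import *
s=get_image("scene");t=get_image("top")
b=cv2.resize(s["frame"][90:220,300:440],None,fx=4,fy=4,interpolation=2)[:,:,::-1]
cv2.imwrite("pics/c2.png",b)
E
```

```text
t 1.9333 pos [535.1 176.7 306.1] yaw -32.11 zaxis [ 0.001  0.    -1.   ] open 42.68397730969725 F [-1.6  0.5  0.3] M [ 0.06  0.03 -0.02] q [ 0.67  0.26 -0.37  0.   -0.94  0.34]
tool shift mm [ 0.8  2.6 60.1] turn 0.002
```

View pics/c2.png

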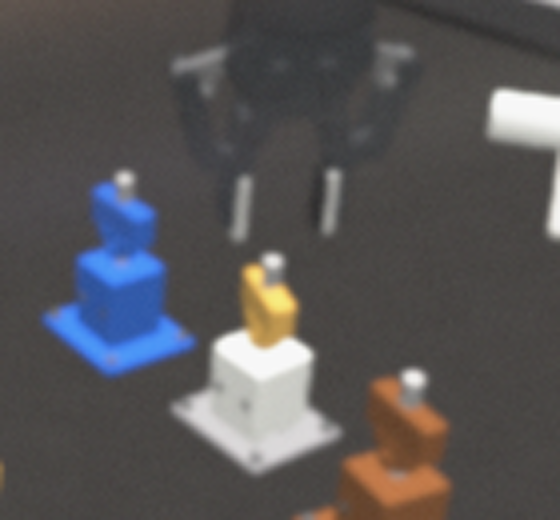

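The open pads (crop 240,210 and 332,205) straddle the brass bar (270,300), and the look-alikes are clear. I'll descend.

Request:
{"name": "servo_tool", "arguments": {
  "commands": [
    [[0.001, 0.001, 0.01], [0, 0, 0], 0],
    [[0, 0.001, 0.016], [0, 0, 0], 0],
    [[0, 0, 0.016], [0, 0, 0], 0],
    [[0, 0, 0.012], [0, 0, 0], 0],
    [[0, 0, 0.006], [0, 0, 0], 0]
  ]
}}

```text
clock: 2.45
tool_pos: [534.2, 173.3, 243.3]
ee_rot: [0.961, -0.277, -0.001, 0.0]
force: [-0.6, -1.1, 0.0]
opening: 42.5
```

Request:
{"name": "servo_tool", "arguments": {
  "commands": [
    [[0, 0, 0], [0, 0, 0], 0],
    [[0, 0, 0], [0, 0, 0], 0],
    [[0, 0, 0], [0, 0, 0], 0],
    [[0, 0, 0], [0, 0, 0], 0]
  ]
}}

```text
clock: 2.78
tool_pos: [535.0, 173.7, 245.6]
ee_rot: [0.961, -0.277, 0.001, -0.001]
force: [0.2, -0.3, 1.1]
opening: 42.7
```

```bash
python3 go.py 534.5 174.1 246 -32.2
```

```text
t 2.7833 pos [535.  173.7 245.6] yaw -32.18 zaxis [ 0.001  0.001 -1.   ] open 42.698893524393704 F [ 0.2 -0.3  1.1] M [ 0.    0.01 -0.  ] q [ 0.66  0.33 -0.44  0.   -0.8   0.35]
tool shift mm [-0.6 -0.1 -0.4] turn 0.0
```

Request:
{"name": "servo_tool", "arguments": {
  "commands": [
    [[-0.0005, 0, 0], [0, 0, 0], 0.4],
    [[0, 0, 0], [0, 0, 0], 0.6],
    [[0, 0, 0], [0, 0, 0], 0.8],
    [[0, 0, 0], [0, 0, 0], 1],
    [[0, 0, 0], [0, 0, 0], 1]
  ],
  "grip_force": 40
}}

```text
clock: 3.2
tool_pos: [535.1, 174.7, 245.4]
ee_rot: [0.961, -0.277, 0.001, -0.001]
force: [3.1, 5.0, 1.2]
opening: 15.3
```

Request:
{"name": "servo_tool", "arguments": {
  "commands": [
    [[0, 0, 0], [0, 0, 0], 1],
    [[0, 0, 0], [0, 0, 0], 1],
    [[0, 0, 0], [0, 0, 0], 1]
  ]
}}

```text
clock: 3.45
tool_pos: [535.1, 174.7, 245.5]
ee_rot: [0.961, -0.277, 0.001, -0.001]
force: [1.8, 4.2, 0.5]
opening: 15.2
```

```bash
python3 go.py 534.5 174.1 246 -32.2
```

```text
t 3.45 pos [535.1 174.7 245.5] yaw -32.15 zaxis [ 0.003  0.002 -1.   ] open 15.173776594541051 F [1.8 4.2 0.5] M [ 1.61 -0.86  0.02] q [ 0.66  0.33 -0.44  0.   -0.8   0.35]
tool shift mm [-0.2  0.8 -0.5] turn 0.001
```

Gripped at 15.2 mm with a small side load, which I'll ease by 1 mm along -y. Now I turn clockwise (+z of tool) and sink with the thread.

Request:
{"name": "servo_tool", "arguments": {
  "commands": [
    [[0, -0.001, 0.0002], [0, 0, 0.04], 1],
    [[0, 0, 0.0005], [0, 0, 0.1], 1],
    [[0, 0, 0.0005], [0, 0, 0.1], 1],
    [[0, 0, 0.0005], [0, 0, 0.1], 1],
    [[0, 0, 0.0003], [0, 0, 0.06], 1]
  ]
}}

```text
clock: 3.87
tool_pos: [535.2, 174.9, 243.4]
ee_rot: [0.885, -0.465, 0.0, -0.0]
force: [1.0, 0.9, 4.3]
opening: 15.3
```

```bash
python3 go.py 535 175 241 -87.3
```

```text
t 3.8667 pos [535.2 174.9 243.4] yaw -55.4 zaxis [ 0.001  0.    -1.   ] open 15.277671275028027 F [1.  0.9 4.3] M [ 0.56 -0.04  0.04] q [ 0.66  0.33 -0.44  0.   -0.8  -0.06]
tool shift mm [-0.2  0.   2.4] turn 0.557
```

Request:
{"name": "servo_tool", "arguments": {
  "commands": [
    [[0, 0, 0.0005], [0, 0, 0.1], 1],
    [[0, 0, 0.0005], [0, 0, 0.1], 1],
    [[0, 0, 0.0005], [0, 0, 0.1], 1],
    [[0, 0, 0.0005], [0, 0, 0.1], 1],
    [[0, 0, 0.0003], [0, 0, 0.06], 1]
  ]
}}

```text
clock: 4.28
tool_pos: [535.0, 174.9, 241.1]
ee_rot: [0.756, -0.654, 0.0, -0.0]
force: [-0.8, 3.0, 5.4]
opening: 15.3
```

Request:
{"name": "servo_tool", "arguments": {
  "commands": [
    [[0, 0, 0], [0, 0, 0], 1]
  ]
}}

```text
clock: 4.37
tool_pos: [535.0, 174.8, 241.1]
ee_rot: [0.757, -0.654, 0.0, -0.0]
force: [-0.4, 3.7, 5.1]
opening: 14.8
```

```bash
python3 go.py 535 175 241 -87.3
```

```text
t 4.3667 pos [535.  174.8 241.1] yaw -81.68 zaxis [ 0.001  0.    -1.   ] open 14.786562993781693 F [-0.4  3.7  5.1] M [ 0.75  0.51 -0.08] q [ 0.66  0.34 -0.44  0.   -0.79 -0.52]
tool shift mm [-0.2 -0.1  0.1] turn 0.098
```

Request:
{"name": "servo_tool", "arguments": {
  "commands": [
    [[0, 0, 0.0002], [0, 0, 0.03], 1],
    [[0, 0, 0.0002], [0, 0, 0.03], 1],
    [[0, 0, 0], [0, 0, 0], 1]
  ]
}}

```text
clock: 4.62
tool_pos: [534.9, 174.9, 240.8]
ee_rot: [0.737, -0.675, 0.0, -0.0]
force: [-0.8, 2.2, 6.2]
opening: 15.3
```

```bash
python3 go.py 535 175 241 -87.3
```

```text
t 4.6167 pos [534.9 174.9 240.8] yaw -84.99 zaxis [ 0.001  0.    -1.   ] open 15.294101764594043 F [-0.8  2.2  6.2] M [ 0.75  0.65 -0.07] q [ 0.66  0.34 -0.44  0.   -0.79 -0.58]
tool shift mm [-0.1 -0.1 -0.2] turn 0.04
```

Request:
{"name": "servo_tool", "arguments": {
  "commands": [
    [[0, 0, 0.0001], [0, 0, 0.025], 1],
    [[0, 0, 0.0001], [0, 0, 0.025], 1],
    [[0, 0, 0], [0, 0, 0], 1]
  ]
}}

```text
clock: 4.87
tool_pos: [534.9, 174.9, 240.6]
ee_rot: [0.72, -0.694, 0.0, -0.0]
force: [-0.6, 1.2, 5.3]
opening: 15.3
```

```bash
python3 go.py 535 175 241 -87.3
```

```text
t 4.8667 pos [534.9 174.9 240.6] yaw -87.84 zaxis [ 0.001  0.001 -1.   ] open 15.341336524129593 F [-0.6  1.2  5.3] M [ 0.78  0.67 -0.11] q [ 0.66  0.34 -0.44  0.   -0.79 -0.63]
tool shift mm [-0.1 -0.1 -0.4] turn -0.009
```

Request:
{"name": "servo_tool", "arguments": {
  "commands": [
    [[0, 0, 0.0001], [0, 0, 0.025], 1],
    [[0, 0, 0.0001], [0, 0, 0.025], 1],
    [[0, 0, 0], [0, 0, 0], 1]
  ]
}}

```text
clock: 5.12
tool_pos: [534.9, 175.0, 240.5]
ee_rot: [-0.703, 0.711, -0.0, 0.0]
force: [-3.1, 2.8, 5.3]
opening: 15.0
```

```bash
python3 go.py 535 175 241 -87.3
```

```text
t 5.1167 pos [534.9 175.  240.5] yaw -90.61 zaxis [ 0.001  0.    -1.   ] open 15.049859311195224 F [-3.1  2.8  5.3] M [0.89 0.96 0.77] q [ 0.66  0.34 -0.44  0.   -0.79 -0.67]
tool shift mm [-0.  -0.1 -0.5] turn -0.058
```

The z moment jumped to 0.77 N m (friction is 0.04), so the nut has reached its end stop. I'll press slightly further to confirm.

Request:
{"name": "servo_tool", "arguments": {
  "commands": [
    [[0, 0, 0], [0, 0, 0.02], 1],
    [[0, 0, 0], [0, 0, 0], 1]
  ]
}}

```text
clock: 5.28
tool_pos: [534.9, 175.0, 240.5]
ee_rot: [-0.697, 0.718, -0.0, 0.0]
force: [-2.2, 2.7, 6.0]
opening: 15.3
```

```bash
python3 go.py 535 175 241 -87.3
```

```text
t 5.2833 pos [534.9 175.  240.5] yaw -91.7 zaxis [ 0.001  0.    -1.   ] open 15.280777806171924 F [-2.2  2.7  6. ] M [0.9  0.94 1.06] q [ 0.66  0.34 -0.44  0.   -0.79 -0.69]
tool shift mm [-0.  -0.1 -0.5] turn -0.077
```

The moment rises to 1.06 N m, so the nut is hard on the stop. Open and lift straight up.

Request:
{"name": "servo_tool", "arguments": {
  "commands": [
    [[0, 0, 0], [0, 0, 0], 0],
    [[0, 0, 0], [0, 0, 0], 0],
    [[0, 0, 0], [0, 0, 0], 0],
    [[0, 0, 0], [0, 0, 0], 0]
  ]
}}

```text
clock: 5.62
tool_pos: [534.6, 174.3, 239.3]
ee_rot: [-0.696, 0.718, 0.0, -0.0]
force: [0.8, -0.0, -0.0]
opening: 42.6
```

Request:
{"name": "servo_tool", "arguments": {
  "commands": [
    [[0, 0, -0.01], [0, 0, 0], 0],
    [[0, 0, -0.03], [0, 0, 0], 0],
    [[0, 0, -0.035], [0, 0, 0], 0],
    [[0, 0, -0.035], [0, 0, 0], 0],
    [[0, 0, -0.035], [0, 0, 0], 0]
  ]
}}

```text
clock: 6.03
tool_pos: [534.5, 174.2, 386.9]
ee_rot: [-0.696, 0.718, -0.0, -0.0]
force: [0.7, 1.1, -0.7]
opening: 42.6
```

Request:
{"name": "servo_tool", "arguments": {
  "commands": [
    [[0, -0.03, -0.02], [0, 0, 0], 0],
    [[0, -0.04, 0], [0, 0, 0], 0],
    [[0, -0.04, 0], [0, 0, 0], 0],
    [[0, -0.03, 0], [0, 0, 0], 0],
    [[0, 0, 0], [0, 0, 0], 0]
  ]
}}

```text
clock: 6.45
tool_pos: [678.8, 169.6, 403.2]
ee_rot: [-0.695, 0.719, -0.0, -0.001]
force: [-0.1, 0.5, -0.9]
opening: 42.7
```

```bash
python3 go.py 535 175 241 -87.3
python3 - <<'E'
from h import *
from bench import *
s=get_image("scene");t=get_image("top")
a=cv2.resize(t["frame"][165:245,170:270],None,fx=4,fy=4,interpolation=2)[:,:,::-1]
b=cv2.resize(s["frame"][140:220,320:420],None,fx=4,fy=4,interpolation=2)[:,:,::-1]
f=np.hstack([cv2.resize(x["frame"][:,:,::-1],(400,250)) for x in (t,s)])
cv2.imwrite("pics/c3.png",np.vstack([np.hstack([a,b]),f]))
hsv=cv2.cvtColor(t["frame"],cv2.COLOR_RGB2HSV)
m=cv2.inRange(hsv,(8,80,120),(35,255,255));q=np.zeros_like(m);q[180:225,190:226]=m[180:225,190:226]
C=cloud(t);ys,xs=np.nonzero(q);z=C[ys,xs,2];k=z>80;print(k.sum(),np.percentile(z[k],[50,95]))
P=ray(t,np.c_[xs,ys][k],92)[:,:2].astype(np.float32);print(cv2.minAreaRect(P))
E
```

```text
t 6.45 pos [678.8 169.6 403.2] yaw -91.88 zaxis [-0.001 -0.001 -1.   ] open 42.716409562344126 F [-0.1  0.5 -0.9] M [-0.01  0.21  0.03] q [ 0.52  0.4   0.07  0.   -1.24 -0.56]
tool shift mm [ -0.9 143.8 162.3] turn -0.08
175 [93.6078225  95.51447321]
((532.4187622070312, 174.7162322998047), (15.649261474609375, 50.7164192199707), 0.9953316450119019)
```

View pics/c3.png

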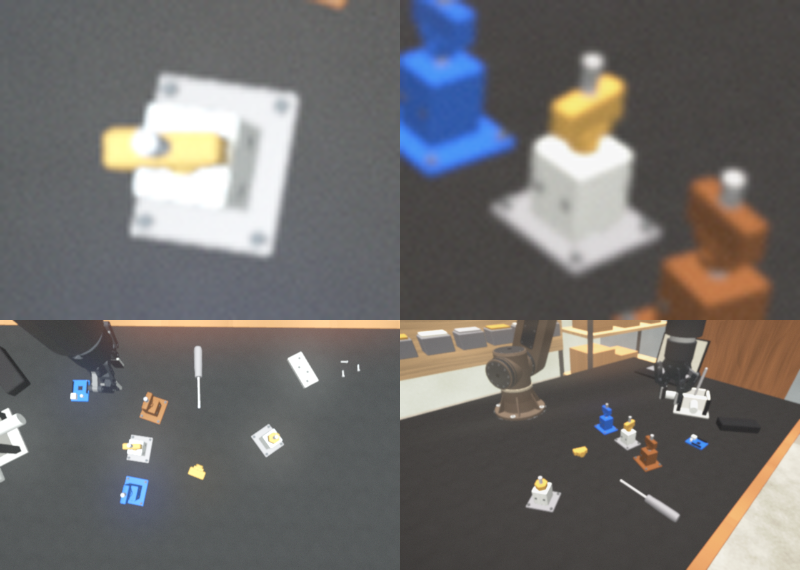

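The top view shows the bar at about -89° (crop 103–228, row 148), with its top at about 94 mm as expected when fully down. The arm is clear and the other parts look undisturbed, so I'm handing in.

```bash
python3 -c "
from bench import *
print(job_done())"
```

```text
the job is handed in; nothing more can be done
None
```

I turned the brass winged nut on the silver stop clockwise by about 1 rad until it was hard against its end stop, then let go and moved the arm clear. The job was handed in at about 6.5 s.

- **End stop:** the moment about the rod stayed near 0.1 N m or less while turning. It jumped to 0.77 and then 1.06 N m as the nut bore on its block.
- **After release:** the bar lies at about -89°, against the roughly -87° I expected; I put the 2° gap down to image accuracy. Its top is at about 94 mm, which matches fully down (86 + 8 mm).
- **Other parts:** I never touched the hex nut, the spare nut or the blue and brown look-alikes. They look unmoved in the last pictures, though I only checked this by eye.
- **Forces:** the readings after each move stayed below about 7 N at the wrist.

No check failed.

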